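Key the coupling hub into the pump drive shaft

ROBOT

A 7-joint arm with a two-finger parallel gripper is mounted at the origin on a cart in front of the work surface, level with it; the furniture and walls round the work are solid. World frame = base frame: x ahead of the robot, y to its left, z up, the work surface at z = 0. Lengths are in m, angles in degrees, forces in N, time in s.
With the tool pointing down it reaches from about 0.425 to 0.875 m from the base axis. Payload 4.7 kg.
Tool frame: the origin (TCP) lies between the finger pads; the fingertips stand 19 mm ahead of it and the grasp point (between the pads) is the TCP; x points along the fingers, z is the direction in which the jaws open and shut, and the axes are right-handed (so a half turn about x gives the same grasp; the last joint's range is limited). The gripper opens to 87 mm and grips with 3 to 60 N. Pads are 19 mm wide; open, the fingers measure 117 mm over their backs; the gripper's body (75 mm by 190 mm) begins 51 mm behind the grasp point.
Start: joints at [0.808, 18.392, -4.016, 83.108, 1.295, 78.541, -3.26], TCP at [0.65, -0, 0.242] pointing down, gripper open.
Joint ranges: [-163.93, 163.93], [-17.29, 119.83], [-79.2, 71.16], [3.27, 140.29], [-89.18, 269.18], [5.43, 117.66], [-154.24, 154.24]. Speed limits (degrees/s): [147.25, 147.25, 180, 180, 180, 180, 180].

INTERFACE

Orientations are given as [roll, pitch, yaw] about the fixed x, y, z axes, in that order (R = Rz(yaw) Ry(pitch) Rx(roll)).
In Python, from cell import monitor, read_camera, camera_model, env, regions_of gives the robot as it stands. The module is installed in compiled form; this text tells all that it offers.
- The arm moves only by the tool step_arm, never from a script. Its argument "deltas" is a list of rows, each a list of 5 numbers: the gripper's target within -1 to 1 (fully open at 1, half-way at 0, shut at -1), then the shift along the tool's x, y, z in m, then the turn about the tool's x in degrees. A call has 1 to 12 rows; each row is the pose to reach, as a shift and turn from the pose commanded when the call began, along the tool's axes at that moment; what a row does not reach only later rows make up. A row lasts 1/8 s, in which the tool goes at most 62.5 mm and 10.7 degrees, less where a joint would pass 70% of its speed; a pose out of reach is approached as far as the arm can. A call with a gripper value outside its range is refused whole. The fingers move at their own pace and stop on an object; "newtons" is the grip in N (left out, the last holds). Time passes only in rows, so rows that repeat a pose let the fingers close. It gives the time, the measured TCP pose, the force and the opening at its end, in the units of the state.
- monitor.get_obs(): the state, without advancing time (a new reading comes with each control period).
- read_camera(name): name is "scene" or "side" or "wrist"; returns (picture, depth): 384x512x3 uint8, red, green, blue; 384x512 float32, m along the optical axis (not along the pixel's ray), 0 where there is no reading.
- camera_model(name): a dict with "fx", "fy", "cx", "cy" (pixels), "xyz" and "attitude" of the camera in the world. Camera axes: x right, y down, z forward; pixel columns grow to the right and rows downward; lengths in m; the calibration is good to about 2 mm. The wrist camera is an equidistant fisheye: a pixel r from the principal point sees the ray r / f radians off the axis. A picture is of the moment at which its call begins: read the wrist's pose just before it. camera_model takes no time and is no camera call; for the wrist camera it gives the pose at the moment of the call.
- env.sign_off(): hands the job in, once; it reports no verdict.
Trained networks look in the newest picture that a camera, given by its name, has taken for a name from the list of things; names that differ only in an ending like _2 or _b are one class to them, and where a whole thing is asked for, a point or a joint stands for the part that bears it (a point fixed in the world has none). Each returns a list of dicts, best first, with "p" (0 to 1); they miss things now and then, are a little off and sometimes report something else, mostly with a low value. They report only what shows in the picture. A call takes as long as a camera call. They do not tell look-alikes from the thing itself.
- regions_of(camera, thing): "pixels" (384x512 bool, what is visible of it) and "pixel" ([column, row] in pixels, amid what is visible of it).
The state is a dict: "time_s": time; "qpos": joint angles; "joint_velocities": joint speeds; "effort": joint torques, N m; "tool_pos": TCP position; "tool_rot": TCP orientation; "force": force on the tool from outside, world axes, zero at the start; "wrist_torque": the same for the moment, N m; "grip_width": finger opening in m.
Only numpy, scipy, OpenCV 4.12 (cv2) and the standard library are available. Lean on these libraries where they do the work, as an engineer would, in place of code of your own. Each camera call takes 0.05 s, during which the arm holds its last target. There are 200 camera calls.

TASK

Fit the steel coupling hub that stands in the wooden block to the pump drive: put its round spigot into the bore of the grey housing, turn it under light pressure until the tongue on its underside finds the slot in the shaft end down in the bore, and seat it fully home with its collar down on the housing's rim, then let go. Do not force it (the hub may never bear on the housing or shaft with more than 90 N in all), and leave the other things on the bench where they are.

Things in the scene. Friction and masses are not known exactly. Their poses are not given: they have to be found in the camera images.
- hub: Loose steel coupling hub, 0.35 kg, upright in the wooden block. Origin: on its axis at the tongue's tip (lowest point), z up. Flat tongue 32 mm long (x), 8 mm thick (y), z 0 to 9 mm; round spigot 40 mm in diameter, z 9 to 26.5 mm, lower edge chamfered 2.5 mm; collar 54 mm in diameter, z 26.5 to 31.5 mm; head block above. Half a turn makes no difference.
- hub_head (a point): Middle of the hub's head block, 46.5 mm above the hub's origin. The block is 46 mm long (x), 36 mm across its two upright flats (y) and 30 mm high (hub z 31.5 to 61.5 mm), with a dark round mark on top. Its flats are parallel to the tongue; grip it across them.
- housing: Fixed grey pump housing. Origin: centre of its underside, on the bore's axis; z up, x along the long side of its base plate (116 x 84 x 12 mm, four bolts). Round barrel 72 mm in diameter, rim 55 mm high, bore 42 mm in diameter. Hub fully home, collar on the rim: hub's origin 28.5 mm above this one; tongue resting on the shaft end beside the slot: 37 mm.
- shaft_end (a point): Centre of the flat end of the drive shaft, in the bore 18 mm below the rim. A slot 11 mm wide, 10 mm deep, open at both ends, runs across it. The slot's heading is not measured (this point turns with the housing): seen from above it is turned 10 to 70 degrees anticlockwise from the housing's x axis. The shaft is stiff: it stands still under light rubbing, but goes round above 0.2 N m.
- block: Fixed wooden block 84 x 84 x 34 mm, origin in the centre of its underside, with an upright hole 44 mm in diameter in the middle; the hub's collar rests on its top, the hub's origin 7.5 mm above the block's. Block and housing stand on either side of a fixed bench vise, 230 mm high, whose front end reaches to x = 0.63 m near y = -0.1 m: carry the hub past it on the robot's side.
- bearing: Loose ball bearing lying flat near the front edge of the bench, 72 mm in diameter, 18 mm high; origin at the centre of its underside. Leave alone.
- elbow: Loose elbow pipe fitting, black with two brassy nuts, 63 x 82 x 44 mm; origin at the centre of its underside. Leave alone.
- bolt: Loose black socket-head screw lying down, 90 mm long, 16 mm head; origin at the centre of its underside. Leave alone.
Not all that is in view belongs to the job. Of the things shaped like the hub, the steel one is meant.

How it is judged (in metres and radians):
On the way, in this order (a step that is already met when the one before it is completed fails the run):
1. the hub is lifted clear of the wooden block (z of hub in the frame of block above 0.045 m), for 0.1 s.
2. the hub's spigot is inside the bore of the housing (horizontal distance between hub and housing below 0.003 m and z of hub in the frame of housing below 0.043 m and angle between hub's own z axis and vertical below 0.1 rad), for 0.2 s.
At the end, for the whole second after the job is handed in: The hub is in the housing's bore (axis within 3 mm), upright (within 0.04 rad), its tongue in the shaft's slot and its collar down on the rim (within 2 mm of fully home), at rest (horizontal distance between hub and housing below 0.003 m and z of hub in the frame of housing below 0.0305 m and angle between hub's own z axis and vertical below 0.04 rad and linear speed of hub below 0.01 m/s and angular speed of hub below 0.1 rad/s); the robot touches nothing.
It fails at once if the hub bears on the housing or its shaft with more than 90 N (contact force between hub and housing above 90 N).
It fails at once if the bearing is moved more than 30 mm (distance of bearing from where it was at the start of the episode above 0.03 m).
It fails at once if the elbow fitting is moved more than 30 mm (distance of elbow from where it was at the start of the episode above 0.03 m).
It fails at once if the loose screw is moved more than 30 mm (distance of bolt from where it was at the start of the episode above 0.03 m).
It also fails if it takes over 61 s, if anything falls off the work surface, if the arm or the gripper's body presses on something with over 40 N, if the wrist force passes 120 N, or if a joint passes its speed limit or range.

## Working session

There is one attempt and no reset: what is moved stays moved. The work goes in short steps, Python scripts to look and compute and a tool call to move; the robot and the scene stay as the last step left them, time stands still between calls to the robot, and variables do not carry over. Pictures are saved under pics/ and viewed, about 8 in all and at most 12, crops included, and the job is handed in when it is done.

Besides the shell and the picture viewer there is one more tool, called after ">>>" by a JSON object that holds its "fn" and its "kwargs". step_arm: Moves the arm, as the interface text tells. Its arguments: {"type":"object","properties":{"deltas":{"type":"array"},"newtons":{"type":"number"}},"required":["deltas"]}

```bash
mkdir -p pics; cat > h.py <<'E'
import numpy as np, cv2
from scipy.spatial.transform import Rotation as R
from cell import monitor, read_camera, camera_model, env, regions_of
def rot(a): return R.from_euler('xyz',a,degrees=True).as_matrix()
def cloud(d,m):
    v,u=np.mgrid[:384,:512]
    x=(u-m['cx'])/m['fx'];y=(v-m['cy'])/m['fy']
    if m.get('fish'):
        r=np.hypot(x,y)+1e-9; t=np.tan(r)/r; x=x*t;y=y*t
    P=np.stack([x*d,y*d,d],-1)
    return P@rot(m['attitude']).T+np.array(m['xyz'])
E
cat > a.py <<'E'
from h import *
o=monitor.get_obs(); print({k:np.round(v,3) for k,v in o.items()})
for n in ['scene','side','wrist']:
    m=camera_model(n); p,d=read_camera(n); print(n,m)
    m['fish']=n=='wrist'
    cv2.imwrite(f'pics/{n}0.png',p[...,::-1]); np.savez(f'{n}0.npz',p=p,d=d,m=m)
    C=cloud(d,m)
    for t in ['hub','hub_head','housing','shaft_end','block','bearing','elbow','bolt']:
        for r in regions_of(n,t)[:3]:
            k=r['pixels']&(d>0); q=C[k]
            print(n,t,round(r['p'],2),np.round(r['pixel']),k.sum(),np.round(np.median(q,0),3) if len(q) else '',np.round(np.percentile(q,[2,98],axis=0),3).tolist() if len(q) else '')
a=cv2.hconcat([cv2.imread(f'pics/{n}0.png') for n in ['scene','side']])
print(monitor.get_obs()['time_s'])
E
python3 a.py
```

```text
{'time_s': np.float64(0.0), 'qpos': array([ 0.806, 18.439, -4.016, 83.176,  1.295, 78.541, -3.259]), 'joint_velocities': array([ 0.018, -0.011, -0.011, -0.018, -0.011, -0.134,  0.087]), 'effort': array([-0.0000e+00, -4.9128e+01, -4.0400e-01, -3.1253e+01, -6.4000e-02,
        4.4000e-02,  0.0000e+00]), 'tool_pos': array([ 0.649, -0.   ,  0.24 ]), 'tool_rot': array([-177.039,   89.889, -177.034]), 'force': array([0.748, 0.05 , 0.359]), 'wrist_torque': array([-0.009,  0.033,  0.011]), 'grip_width': np.float64(0.087)}
scene {'fx': 495.9864499086716, 'fy': 495.9864499086716, 'cx': 256.53447372362336, 'cy': 195.3308759467776, 'xyz': array([-0.41515806, -0.5687896 ,  0.91258551]), 'attitude': array([-127.75134184,   -1.17565401,  -59.84580707])}
scene hub 0.81 [186. 180.] 321 [0.492 0.177 0.057] [[0.475, 0.159, 0.032], [0.521, 0.221, 0.072]]
scene hub 0.71 [151. 180.] 328 [0.477 0.294 0.043] [[0.46, 0.277, -0.001], [0.531, 0.353, 0.065]]
scene hub 0.61 [200. 167.] 295 [0.6   0.197 0.048] [[0.585, 0.178, 0.001], [0.652, 0.269, 0.064]]
scene hub_head 0.85 [151. 181.] 282 [0.475 0.293 0.045] [
[... 2549 characters left out ...]
.82 [128.  17.] 1537 [0.506 0.181 0.068] [[0.479, 0.163, 0.037], [0.525, 0.208, 0.07]]
wrist hub 0.75 [221.   9.] 723 [0.613 0.188 0.049] [[0.586, 0.179, 0.028], [0.634, 0.203, 0.062]]
wrist hub_head 0.85 [132.  18.] 1640 [0.506 0.181 0.067] [[0.478, 0.162, 0.034], [0.526, 0.21, 0.07]]
wrist hub_head 0.79 [221.   7.] 715 [0.613 0.188 0.05 ] [[0.587, 0.179, 0.028], [0.635, 0.203, 0.062]]
wrist block 0.65 [149.  39.] 2411 [0.525 0.165 0.033] [[0.453, 0.138, -0.0], [0.549, 0.211, 0.035]]
wrist bearing 0.84 [104. 154.] 1797 [0.438 0.008 0.016] [[0.401, -0.027, -0.001], [0.469, 0.041, 0.019]]
wrist elbow 0.59 [254. 145.] 2420 [0.647 0.027 0.034] [[0.612, 0.004, 0.024], [0.693, 0.059, 0.042]]
1.35
```

```bash
python3 - <<'E'
import cv2
a=cv2.imread('pics/scene0.png')[110:330,110:450]; b=cv2.imread('pics/wrist0.png')
a=cv2.resize(a,(800,518)); cv2.imwrite('pics/s1.png',a)
E
```

```text
(no output)
```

View pics/s1.png

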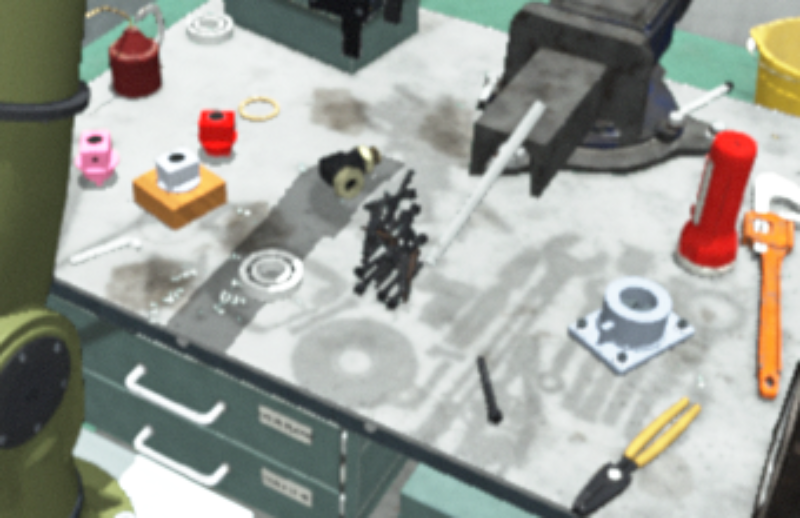

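View pics/wrist0.png

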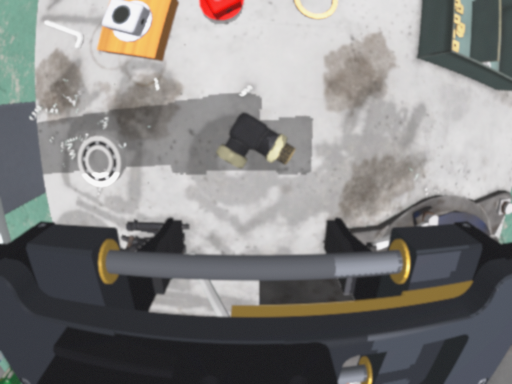

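```bash
cat > b.py <<'E'
from h import *
def top(C,c,z0,z1,r=0.05):
    k=(np.hypot(C[...,0]-c[0],C[...,1]-c[1])<r)&(C[...,2]>z0)&(C[...,2]<z1)
    return k
if __name__=='__main__':
    D={n:np.load(f'{n}0.npz',allow_pickle=True) for n in ['scene','side','wrist']}
    for n in D:
        C=cloud(D[n]['d'],D[n]['m'].item())
        q=C[top(C,(.501,.182),.062,.078,.04)]
        if len(q)>10: 
            r=cv2.minAreaRect((q[:,:2]*1000).astype(np.float32)); print(n,'hubtop',len(q),r,np.median(q[:,2]))
        q=C[top(C,(.503,.178),.028,.037,.075)]
        if len(q)>10: print(n,'blocktop',len(q),cv2.minAreaRect((q[:,:2]*1000).astype(np.float32)))
        q=C[top(C,(.562,-.388),.05,.062,.05)]
        if len(q)>10: print(n,'rim',len(q),cv2.minEnclosingCircle((q[:,:2]*1000).astype(np.float32)),np.median(q[:,2]))
        q=C[top(C,(.562,-.388),.007,.017,.1)]
        if len(q)>10: print(n,'plate',len(q),cv2.minAreaRect((q[:,:2]*1000).astype(np.float32)))
E
python3 b.py
```

```text
scene hubtop 138 ((499.8624267578125, 183.0577850341797), (43.814476013183594, 47.147640228271484), 68.2166976928711) 0.06878986877528975
scene blocktop 306 ((502.1591491699219, 185.88706970214844), (92.46183013916016, 92.02783203125), 76.86526489257812)
scene rim 330 ((567.2705688476562, -386.0123596191406), 38.29393005371094) 0.05523649165164246
scene plate 414 ((548.12353515625, -396.4543762207031), (102.34040832519531, 135.89096069335938), 24.556015014648438)
side hubtop 64 ((501.5523986816406, 182.3684844970703), (35.51140213012695, 42.282012939453125), 59.30520248413086) 0.06641002223139661
side blocktop 164 ((499.69744873046875, 183.62164306640625), (85.53032684326172, 85.83958435058594), 75.53599548339844)
side rim 507 ((566.9927978515625, -387.00335693359375), 36.89863586425781) 0.053568721847301826
side plate 761 ((568.0232543945312, -387.8989562988281), (84.3984375, 115.46735382080078), 64.33904266357422)
wrist hubtop 1040 ((500.3228759765625, 186.2384490966797), (36.467376708984375, 46.78453063964844), 68.86192321777344) 0.06851913126175574
wrist blocktop 1825 ((498.64093017578125, 182.1898193359375), (76.79029846191406, 86.05023193359375), 76.49596405029297)
```

>>> {"fn": "step_arm", "kwargs": {"deltas": [[1,0.0,0.02,-0.016,10],[1,0.0,0.04,-0.032,20],[1,0.0,0.06,-0.048,30],[1,0.0,0.08,-0.064,40],[1,0.0,0.1,-0.08,50],[1,0.0,0.12,-0.096,60],[1,0.01,0.14,-0.112,70],[1,0.02,0.16,-0.128,80],[1,0.03,0.18,-0.145,90],[1,0.04,0.184,-0.149,100],[1,0.04,0.184,-0.149,110.5],[1,0.04,0.184,-0.149,111]], "newtons": 30}}

```text
time_s: 2.85
tool_pos: [0.501, 0.1841, 0.2016]
tool_rot: [98.2, 90.0, -12.7]
force: [-0.3, 0.8, 0.5]
grip_width: 0.0865
```

```bash
cat > c.py <<'E'
from h import *
from b import top
import sys
tag=sys.argv[1]
o=monitor.get_obs(); T=rot(o['tool_rot']); tp=np.array(o['tool_pos'])
m=camera_model('wrist'); m['fish']=1
p,d=read_camera('wrist'); C=cloud(d,m)
np.savez(f'{tag}.npz',p=p,d=d,m=m); cv2.imwrite(f'pics/{tag}.png',p[...,::-1])
print('t',o['time_s'],'tcp',tp.round(4),'q',np.round(o['qpos'],1),'F',np.round(o['force'],1),'w',o['grip_width'])
print('zhead',np.degrees(np.arctan2(T[1,2],T[0,2])),'yhead',np.degrees(np.arctan2(T[1,1],T[0,1])), 'tilt', T[:,0].round(4))
def rep(n,c,z0,z1,r):
    q=C[top(C,c,z0,z1,r)]
    if len(q)<20: print(n,'none');return
    x=(q[:,:2]*1000).astype(np.float32)
    print(n,len(q),'rect',cv2.minAreaRect(x),'circ',cv2.minEnclosingCircle(x),'z',np.median(q[:,2]).round(4))
E
cat > c1.py <<'E'
exec(open('c.py').read())
rep('hub',(.5,.184),.064,.074,.04)
rep('block',(.5,.184),.03,.0365,.07)
for r in regions_of('wrist','hub_head')[:2]: 
    q=C[r['pixels']&(d>0)]; q=q[q[:,2]>.062]; print(r['p'],len(q) and cv2.minAreaRect((q[:,:2]*1000).astype(np.float32)))
E
python3 c1.py w1
```

```text
t 2.85 tcp [0.501  0.1841 0.2016] q [ -19.7    5.8   -3.6  102.8    0.4   71.4 -134.3] F [-0.3  0.8  0.5] w 0.08645503875016991
zhead -110.89973190057248 yhead -20.899732458223472 tilt [ 3.e-04 -1.e-04 -1.e+00]
hub 1631 rect ((499.96014404296875, 186.43463134765625), (35.203407287597656, 45.377716064453125), 68.03836059570312) circ ((500.0244140625, 186.92848205566406), 27.133621215820312) z 0.0688
block 3674 rect ((499.7342529296875, 186.97409057617188), (84.6396255493164, 85.30974578857422), 75.3472671508789) circ ((500.5008544921875, 186.2415771484375), 58.71889114379883) z 0.0338
0.88 ((609.6055297851562, 204.6649169921875), (29.515708923339844, 42.36265563964844), 28.225881576538086)
0.84 ((499.95086669921875, 186.4110565185547), (35.24314498901367, 45.3719482421875), 68.05355072021484)
```

View pics/w1.png

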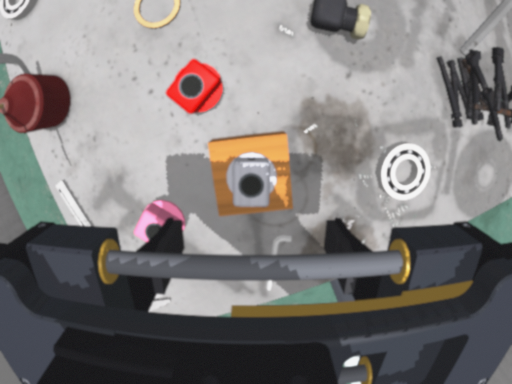

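>>> {"fn": "step_arm", "kwargs": {"deltas": [[1,0.03,-0.002,-0.002,1],[1,0.07,-0.002,-0.002,1],[1,0.11,-0.002,-0.002,1],[1,0.13,-0.002,-0.002,1],[1,0.138,-0.002,-0.002,1],[1,0.138,-0.002,-0.002,1],[-1,0.138,-0.002,-0.002,1],[-1,0.138,-0.002,-0.002,1],[-1,0.138,-0.002,-0.002,1],[-1,0.138,-0.002,-0.002,1],[-1,0.138,-0.002,-0.002,1],[-1,0.138,-0.002,-0.002,1]], "newtons": 40}}

```text
time_s: 4.45
tool_pos: [0.5, 0.1867, 0.0636]
tool_rot: [151.0, 90.0, 39.0]
force: [-0.3, -0.1, 0.6]
grip_width: 0.0359
```

>>> {"fn": "step_arm", "kwargs": {"deltas": [[-1,-0.01,0,0,0],[-1,-0.04,0,0,0],[-1,-0.09,0,0,0],[-1,-0.14,0,0,0],[-1,-0.19,0,0,0],[-1,-0.23,0,0,0],[-1,-0.24,0.004,0.03,-4],[-1,-0.24,0.009,0.07,-8],[-1,-0.24,0.014,0.11,-12],[-1,-0.24,0.019,0.15,-16],[-1,-0.24,0.024,0.192,-20],[-1,-0.24,0.042,0.235,-24]]}}

```text
time_s: 5.95
tool_pos: [0.4493, -0.0479, 0.3034]
tool_rot: [-118.9, 89.9, 153.3]
force: [0.5, 0.9, -4.6]
grip_width: 0.0358
```

```bash
python3 - <<'E'
from h import *
o=monitor.get_obs();T=rot(o['tool_rot']);print({k:np.round(v,3) for k,v in o.items() if k in('time_s','tool_pos','qpos','force','grip_width')},np.degrees(np.arctan2(T[1,2],T[0,2])))
for n in ['scene','side']:
    D=np.load(n+'0.npz',allow_pickle=True);C=cloud(D['d'],D['m'].item()).reshape(-1,3)
    k=(C[:,0]>.48)&(C[:,0]<.78)&(C[:,1]>-.6)&(C[:,1]<-.2)&(C[:,2]>.07)&(C[:,2]<.3)
    q=C[k]; print(n,len(q),np.percentile(q,[1,50,99],axis=0).round(3).tolist())
E
```

```text
{'time_s': np.float64(5.95), 'qpos': array([ -8.404,  -7.673,  10.068, 104.243,   1.32 ,  83.371, -86.381]), 'tool_pos': array([ 0.449, -0.048,  0.303]), 'force': array([ 0.472,  0.91 , -4.631]), 'grip_width': np.float64(0.036)} -87.802958709003
scene 1745 [[0.48, -0.596, 0.072], [0.719, -0.402, 0.145], [0.776, -0.202, 0.225]]
side 4695 [[0.484, -0.599, 0.071], [0.725, -0.413, 0.129], [0.776, -0.203, 0.223]]
```

>>> {"fn": "step_arm", "kwargs": {"deltas": [[-1,0,-0.001,0.04,-2],[-1,0,-0.003,0.09,-4],[-1,0,-0.004,0.14,-6],[-1,0,0,0.19,-8],[-1,0,0.008,0.24,-10],[-1,0,0.016,0.29,-12],[-1,0.03,0.024,0.33,-12],[-1,0.07,0.029,0.343,-12],[-1,0.11,0.029,0.343,-12],[-1,0.15,0.029,0.343,-12],[-1,0.17,0.029,0.343,-12],[-1,0.17,0.029,0.343,-12]]}}

```text
time_s: 7.45
tool_pos: [0.4909, -0.3879, 0.1322]
tool_rot: [-137.4, 89.8, 146.6]
force: [-0.0, 0.3, -4.5]
grip_width: 0.0357
```

```bash
cat > c2.py <<'E'
exec(open('c.py').read())
rep('rim',(.567,-.387),.051,.06,.045)
rep('plate',(.567,-.387),.007,.017,.09)
k=top(C,(.567,-.387),.05,.06,.045); r=C[k]
# circle fit
from scipy.optimize import least_squares
q=C[top(C,(.567,-.387),.03,.042,.022)]; print('shaft',len(q), q.mean(0) if len(q) else '')
for g in regions_of('wrist','shaft_end')[:1]+regions_of('wrist','housing')[:1]: print(g['p'],g['pixel'])
v,u=np.where(k); print('px rim',u.min(),u.max(),v.min(),v.max())
u0,u1,v0,v1=u.min()-5,u.max()+5,max(v.min()-5,0),v.max()+5
cr=p[v0:v1,u0:u1,::-1]; s=560/max(cr.shape[:2])
a=cv2.resize(cr,None,fx=s,fy=s,interpolation=cv2.INTER_CUBIC)
full=cv2.resize(p[...,::-1],(0,0),fx=.6,fy=.6); H=max(a.shape[0],full.shape[0]); 
pad=lambda i:cv2.copyMakeBorder(i,0,H-i.shape[0],0,0,cv2.BORDER_CONSTANT)
o2=cv2.hconcat([pad(a),pad(full)]); f=min(1,800/o2.shape[1]); cv2.imwrite(f'pics/{tag}c.png',cv2.resize(o2,None,fx=f,fy=f)); print('crop',u0,v0,s*f)
# flashlight extent
q=C.reshape(-1,3); k=(q[:,2]>.08)&(q[:,0]>.6)&(q[:,1]<-.2)&(q[:,0]<.8); print('tall',q[k][:, :].min(0) if k.any() else None)
E
python3 c2.py w2
```

```text
t 7.45 tcp [ 0.4909 -0.3879  0.1322] q [ 12.   21.4  29.6  95.2 -11.3  66.6 -31.5] F [-0.   0.3 -4.5] w 0.035693042081660194
zhead -75.98404491769988 yhead 14.016296695000355 tilt [-0.0029  0.0019 -1.    ]
rim 4668 rect ((567.3458251953125, -385.1402893066406), (70.52946472167969, 71.02083587646484), 52.36406326293945) circ ((567.0940551757812, -385.29351806640625), 36.047760009765625) z 0.0547
plate 3892 rect ((567.1885986328125, -385.1517333984375), (84.41165924072266, 116.76577758789062), 64.4711685180664) circ ((567.1668090820312, -385.22003173828125), 69.7290267944336) z 0.0118
shaft 1537 [ 0.56731183 -0.38615089  0.03677957]
0.71 [270.5, 104.2]
0.91 [273.8, 104.3]
px rim 227 322 58 152
crop 222 53 4.921184159938485
tall None
```

View pics/w2c.png

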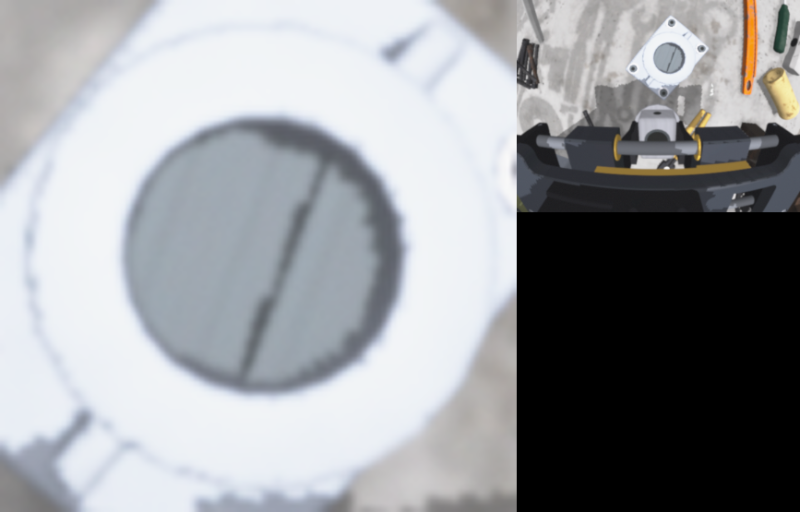

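```bash
cat > s.py <<'E'
from h import *
import sys
D=np.load(sys.argv[1]+'.npz',allow_pickle=True);C=cloud(D['d'],D['m'].item());p=D['p']
c=np.array([.5671,-.3853]) if len(sys.argv)<3 else np.array(eval(sys.argv[2]))
rr=np.hypot(C[...,0]-c[0],C[...,1]-c[1])
k=(rr<.0185)&(C[...,2]<.04)
print('hist z mm',np.histogram(C[k][:,2]*1000,bins=range(20,44,2)))
s=k&(C[...,2]<.032); q=C[s][:,:2]-c; print(len(q))
if len(q)>20:
    w,V=np.linalg.eigh(np.cov(q.T)); a=V[:,1]; print('slot floor heading',np.degrees(np.arctan2(a[1],a[0])),q.mean(0),np.sqrt(w))
# dark line in bore: ray-plane at z=.037
g=p.mean(-1); cc=k&(rr<.0165); med=np.median(g[cc]); dk=cc&(g<med-25); q=C[dk][:,:2]-c
w,V=np.linalg.eigh(np.cov(q.T)); a=V[:,1]; print('dark line',len(q),np.degrees(np.arctan2(a[1],a[0])),q.mean(0).round(4),np.sqrt(w))
E
python3 s.py w2
```

```text
hist z mm (array([  0,   1,  74, 467,  25,   8,  11, 145, 875,  42,   0]), array([20, 22, 24, 26, 28, 30, 32, 34, 36, 38, 40, 42]))
575
slot floor heading 174.0733845332289 [-7.63789877e-05 -3.58012096e-04] [0.00316283 0.01059117]
dark line 105 173.84784401461346 [-0.0013 -0.005 ] [0.00052268 0.00897103]
```

```bash
cat > hh.py <<'E'
from h import *
import sys
def hub(tag,tp,T):
    D=np.load(tag+'.npz',allow_pickle=True);C=cloud(D['d'],D['m'].item())
    L=(C-tp)@T   # tool coords
    k=(np.hypot(L[...,1],L[...,2])<.035)&(L[...,0]>-.012)&(L[...,0]<.0)
    k&=(abs(L[...,2])<.025)
    q=L[k]; m=np.median(q[:,0]); q=q[abs(q[:,0]-m)<.0025]
    print('top x',m,len(q),'y',np.percentile(q[:,1],[1,99]),'z',np.percentile(q[:,2],[1,99]))
    # dark mark
    p=D['p'].mean(-1)[k]; qq=L[k][p<60]; print('mark',len(qq),qq.mean(0) if len(qq) else '', (np.percentile(qq,[2,98],axis=0).mean(0)) if len(qq) else '')
hub('w2',np.array([.4909,-.3879,.1322]),rot([-137.4,89.8,146.6]))
hub('w1',np.array([.5+0,.1865,.063]),R.from_euler('xyz',[150,90,39],degrees=True).as_matrix())
E
python3 hh.py
```

```text
top x -0.004922110300081008 3329 y [-0.02223792  0.0215808 ] z [-0.02180739  0.02121782]
mark 811 [-0.00597284  0.00548216 -0.00017944] [-5.96111991e-03  4.88331396e-03  2.64579091e-05]
top x -0.005748567730222642 1568 y [-0.02215529  0.02139569] z [-0.017328   0.0166769]
mark 294 [-6.39106314e-03 -1.37773672e-04 -2.60821422e-06] [-6.47920358e-03 -4.18779994e-04  9.57430249e-05]
```

>>> {"fn": "step_arm", "kwargs": {"deltas": [[-1,0,0.02,0.004,4],[-1,0,0.04,0.008,8],[-1,0,0.06,0.013,12],[-1,0,0.072,0.015,16],[-1,0,0.0745,0.016,20],[-1,0,0.0745,0.016,20],[-1,0,0.0745,0.016,20]]}}

```text
time_s: 8.48
tool_pos: [0.5681, -0.3867, 0.1347]
tool_rot: [65.4, 89.9, -30.6]
force: [-0.6, 0.6, -4.2]
grip_width: 0.0356
```

```bash
cat > c3.py <<'E'
exec(open('c.py').read())
e=np.array([.5671,-.3853])-tp[:2]; print('err world',e.round(4),'ty',(e@T[:2,1]).round(4),'tz',(e@T[:2,2]).round(4))
q=C[top(C,(.567,-.387),.051,.06,.04)]
# outer rim fit: points beyond r 30
from scipy.optimize import least_squares
L=(C-tp)@T; k=(np.hypot(L[...,1],L[...,2])<.035)&(L[...,0]>-.009)&(L[...,0]<-.002); q=L[k]; print('hubtop tool y',np.percentile(q[:,1],[1,99]))
q=C[top(C,(.567,-.387),.007,.017,.09)]; print('plate',len(q),cv2.minAreaRect((q[:,:2]*1000).astype(np.float32)))
E
python3 c3.py w3
```

```text
t 8.475 tcp [ 0.5681 -0.3867  0.1347] q [  8.9  28.9  31.7  85.7 -15.7  69.7 -53.1] F [-0.6  0.6 -4.2] w 0.03564858482427162
zhead -95.93853564917093 yhead -5.938491177174206 tilt [ 1.2e-03 -7.0e-04 -1.0e+00]
err world [-0.001   0.0014] ty -0.0011 tz -0.0013
hubtop tool y [-0.02197644  0.02181659]
plate 3166 ((567.6506958007812, -385.688720703125), (84.32994079589844, 115.58247375488281), 64.31069946289062)
```

>>> {"fn": "step_arm", "kwargs": {"deltas": [[-1,0.008,-0.001,-0.001,0],[-1,0.016,-0.001,-0.001,0],[-1,0.024,-0.001,-0.001,0],[-1,0.029,-0.001,-0.001,0],[-1,0.03,-0.001,-0.001,0],[-1,0.03,-0.001,-0.001,0]]}}

```text
time_s: 9.28
tool_pos: [0.5671, -0.3854, 0.1037]
tool_rot: [45.0, 90.0, -51.0]
force: [0.3, -0.3, -4.2]
grip_width: 0.0356
```

Next I go into the bore slowly, to about 95 mm (just above the shaft end), 1.5 mm per row.

>>> {"fn": "step_arm", "kwargs": {"deltas": [[-1,0.0015,0,0,0],[-1,0.003,0,0,0],[-1,0.0045,0,0,0],[-1,0.006,0,0,0],[-1,0.007,0,0,0],[-1,0.008,0,0,0],[-1,0.008,0,0,0]]}}

```text
time_s: 10.15
tool_pos: [0.567, -0.3852, 0.0955]
tool_rot: [-177.0, 90.0, 87.0]
force: [0.2, 0.7, -4.5]
grip_width: 0.0357
```

>>> {"fn": "step_arm", "kwargs": {"deltas": [[-1,0.001,0,0,0],[-1,0.002,0,0,0],[-1,0.003,0,0,0],[-1,0.004,0,0,0],[-1,0.004,0,0,0]]}}

```text
time_s: 10.78
tool_pos: [0.567, -0.3852, 0.0915]
tool_rot: [-132.1, 90.0, 131.9]
force: [1.1, 0.4, -4.3]
grip_width: 0.0358
```

>>> {"fn": "step_arm", "kwargs": {"deltas": [[-1,0.001,0,0,0],[-1,0.002,0,0,0],[-1,0.003,0,0,0],[-1,0.004,0,0,0],[-1,0.005,0,0,0],[-1,0.006,0,0,0],[-1,0.006,0,0,0]]}}

```text
time_s: 11.65
tool_pos: [0.567, -0.3852, 0.0854]
tool_rot: [179.9, 90.0, 83.9]
force: [0.2, -0.5, -5.2]
grip_width: 0.0358
```

>>> {"fn": "step_arm", "kwargs": {"deltas": [[-1,0.0005,0,0,0],[-1,0.001,0,0,0],[-1,0.001,0,0,0]]}}

```text
time_s: 12.02
tool_pos: [0.5671, -0.3852, 0.0847]
tool_rot: [82.3, 90.0, -13.7]
force: [0.4, 0.8, -3.7]
grip_width: 0.0357
```

>>> {"fn": "step_arm", "kwargs": {"deltas": [[-1,0.0005,0,0,0],[-1,0.001,0,0,0],[-1,0.001,0,0,0]]}}

```text
time_s: 12.4
tool_pos: [0.5671, -0.3853, 0.0846]
tool_rot: [108.7, 90.0, 12.7]
force: [-3.1, 3.3, 5.8]
grip_width: 0.0363
```

>>> {"fn": "step_arm", "kwargs": {"deltas": [[-0.1,0,0,0,0],[0.3,0,0,0,0],[0.8,0,0,0,0],[0.8,0,0,0,0],[0.8,-0.02,0,0,0],[0.8,-0.05,0,0,0],[0.8,-0.09,0,0,0],[0.8,-0.12,0,0,0],[0.8,-0.12,0,0,0],[0.8,-0.12,0,0,0]]}}

```text
time_s: 13.65
tool_pos: [0.5668, -0.3851, 0.2037]
tool_rot: [148.2, 90.0, 52.2]
force: [0.3, 0.1, 0.4]
grip_width: 0.0782
```

```bash
cat > c4.py <<'E'
exec(open('c.py').read())
rep('hubtop',(.567,-.3855),.08,.11,.035)
rep('collar',(.567,-.3855),.0565,.066,.035)
q=C[top(C,(.567,-.3855),.08,.11,.035)]; print('z pct',np.percentile(q[:,2],[5,50,95]), 'expected home .090')
A=np.c_[q[:,:2]-[.567,-.3855],np.ones(len(q))]; print('tilt',np.linalg.lstsq(A,q[:,2],rcond=None)[0])
q=C[top(C,(.567,-.387),.007,.017,.09)]; print('plate',len(q),cv2.minAreaRect((q[:,:2]*1000).astype(np.float32)))
E
python3 c4.py w4
```

```text
t 13.65 tcp [ 0.5668 -0.3851  0.2037] q [  8.3  26.   32.7  81.5 -14.1  76.6 -54.3] F [0.3 0.1 0.4] w 0.0781780993705104
zhead -96.0024811162764 yhead -6.002482318608387 tilt [ 1.e-04  2.e-04 -1.e+00]
hubtop 1925 rect ((566.8994140625, -385.5167236328125), (35.992977142333984, 45.36418533325195), 84.48133850097656) circ ((567.1466674804688, -385.7062683105469), 27.17299461364746) z 0.0896
collar 465 rect ((570.5798950195312, -384.7715759277344), (44.863338470458984, 55.00522232055664), 1.8652310371398926) circ ((568.1943969726562, -387.15380859375), 32.150352478027344) z 0.0597
z pct [0.08632267 0.08964678 0.09098426] expected home .090
tilt [-0.03324017  0.00332722  0.08939737]
plate 2382 ((566.9429931640625, -385.338623046875), (84.224853515625, 117.21697998046875), 64.23981475830078)
```

View pics/w4.png

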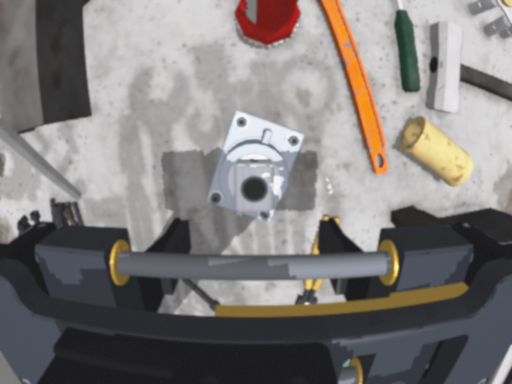

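```bash
python3 - <<'E'
from h import *
D=np.load('w4.npz',allow_pickle=True);C=cloud(D['d'],D['m'].item()).reshape(-1,3)-[.567,-.3855,0]
q=C[(np.hypot(C[:,0],C[:,1])<.015)&(C[:,2]>.085)]
A=np.c_[q[:,:2],np.ones(len(q))]; print('tilt',np.linalg.lstsq(A,q[:,2],rcond=None)[0],monitor.get_obs()['force'])
print(env.sign_off())
E
```

```text
tilt [-0.00794188 -0.00218735  0.09009616] [ 1.0389004   1.06447173 -0.13856308]
the job is handed in; nothing more can be done
None
```

The steel hub is seated in the pump housing with its collar down on the rim, and the job is handed in at about 13.7 s. No verdict came back.

- **Fit:** The wrist camera's depth image showed the slot about 20° anticlockwise from the housing's x axis. I turned the hub to match before lowering it. The tongue went straight in, so no turning under pressure was needed. The only contact force came when the collar met the rim, about 10 N.
- **Final checks:**

| Check | Measured | Expected |
|---|---|---|
| Head top height | 89.6–90.1 mm | 90 mm |
| Collar top height | 59.7 mm | 60 mm |
| Hub axis off housing centre | about 0.2 mm | within 3 mm |
| Tilt, from the middle of the head top | about 0.008 rad | below 0.04 rad |

- **Disagreement:** A first tilt fit over all the head points gave 0.033 rad. I put that down to points on the side edges and used the fit on the middle of the top instead.
- **Clearance:** The gripper is open, about 12 cm above the seating height and touching nothing. I planned the path clear of the bearing, elbow and screw and felt no unexpected contact, but I did not re-measure where they are.

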